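# Tidy the nail bar on the windowsill

## Robot

A 7-joint arm with a two-finger parallel gripper is mounted at the origin on the work surface. World frame = base frame: x ahead of the robot, y to its left, z up, the work surface at z = 0. Lengths are in m, angles in rad, forces in N, time in s.
With the tool pointing down it reaches from about 0.35 to 0.9 m from the base axis. Payload 7.2 kg.
Tool frame: the origin (TCP) lies midway between the tips of the shut fingers; the grasp point (between the pads) lies 19 mm behind it (bot.grip_depth is the distance from the TCP to the grasp point, in m); z points along the fingers, y is the line along which they close (so a half turn about z gives the same grasp; the last joint's range is limited). The gripper opens to 88 mm and grips with 3 to 60 N. Pads are 20 mm wide; open, the fingers measure 115 mm over their backs; the gripper's body (75 mm by 178 mm) begins 61 mm behind the grasp point.
Start: joints at [1.122, 0.411, -0.013, 1.596, 0.006, 1.134, -0.082], TCP at [0.232, -0.58, 0.223] pointing down, gripper open.
Joint ranges: [-2.95, 2.95], [-0.29, 1.99], [-1.47, 1.44], [0.14, 2.54], [-1.03, 4.17], [0.13, 1.85], [-2.86, 2.86]. Speed limits (rad/s): [2.39, 2.39, 3.01, 3.01, 3.14, 3.14, 3.14].

## Interface

Orientations are given as a rotation vector (axis times angle).
In Python, from station import bot, cams, finder gives the robot as it stands. The module is installed in compiled form; this text tells all that it offers.
- The arm moves only by the shell command python3 -m crank 'ROWS' [FORCE]. ROWS is JSON, a list of rows, each a list of 7 numbers: the shift along the tool's x, y, z in mm, then the turn, a rotation vector about the tool's x, y, z in rad, then the opening, from 0 (shut) to 1 (fully open). A call has 1 to 12 rows; each row shifts and turns the commanded pose from where the row before left it, along the tool's axes as they then stand; what a row does not reach is not made up. A row lasts 1/8 s, in which the tool goes at most 62.5 mm and 10.7 degrees, less where a joint would pass 70% of its speed; a pose out of reach is approached as far as the arm can. A call with a gripper value outside its range is refused whole. The fingers move at their own pace and stop on an object; FORCE is the grip in N (left out, the last holds). Time passes only in rows, so rows that do not move let the fingers close. It gives the time, the measured TCP pose, the force, the opening and the grip force at its end, in the units of the state.
- bot.observe(): the state, without advancing time (a new reading comes with each control period).
- cams.camera(name): name is "scene" or "top" or "wrist"; returns a dict with "frame" (420x560x3 uint8, red, green, blue), "fx", "fy", "cx", "cy" (pixels), "xyz" and "rotation" of the camera in the world; the wrist camera has in their place "mount" (4x4, takes a point from camera to tool coordinates, whose origin is the TCP and whose axes are the flange's). Camera axes: x right, y up, looking along -z (the intrinsics and any distortion apply to the point x, -y, -z); pixel columns grow to the right and rows downward; lengths in m; the calibration is good to about 2 mm. A picture is of the moment at which its call begins: read the wrist's pose just before it. There is no depth.
- bot.sign_off(): hands the job in; it is judged then, once.
Trained networks look in a picture, given as the dict that the camera call returned (one of the last four; its "shot" number tells which), for a name from the list of things; names that differ only in an ending like _2 or _b are one class to them, and where a whole thing is asked for, a point or a joint stands for the part that bears it (a point fixed in the world has none). Each returns a list of dicts, best first, with "conf" (0 to 1); they miss things now and then, are a little off and sometimes report something else, mostly with a low value. They report only what shows in the picture. A call takes as long as a camera call. They do not tell look-alikes from the thing itself.
- finder.recognise(thing, picture): "extent" ([left, top, width, height] in pixels, round what is visible of it).
- finder.outline_of(thing, picture): "pixels" (420x560 bool, what is visible of it) and "extent" ([left, top, width, height] in pixels, round what is visible of it).
The state is a dict: "clock": time; "joint_pos": joint angles; "dq": joint speeds; "joint_torque": joint torques, N m; "tcp_pos": TCP position; "tool_rot": TCP orientation; "force": force on the tool from outside, world axes, zero at the start; "ft_torque": the same for the moment, N m; "width": finger opening in m; "gripper_force": force on a finger pad.
Only numpy, scipy, OpenCV 4.12 (cv2) and the standard library are available. Lean on these libraries where they do the work, as an engineer would, in place of code of your own. Each camera call takes 0.05 s, during which the arm holds its last target. There are 200 camera calls.

## Task

Tidy the nail things on the windowsill: bring every polish bottle to the open end of the mint bottle rack and push them in one after another, so that all stand upright in single file, fully inside the rails. Then close the rack by laying the buffer block flat and square across its open end, centred, up against the wing tips. Put the white dish upright on the floor of the top tier, midway between the amber bottle and the cream jar and in line with them (before or after the rest), and leave the other things on the tier where they are.

Things in the scene. Friction and masses are not known exactly. Their poses are not given: they have to be found in the camera images.
- rack: fixed mint plastic bottle rack: one straight lane without floor, 50 mm wide inside, between rails 60 mm high and 6 mm thick; stop at its -y end, open at its +y end. On top a lip on each rail (56 to 60 mm high) leaves a 30 mm slot where the caps show: bottles go in only through the open end. Origin: middle of the lane at sill height; y along the lane to the open end, x across, z up
- rack_throat (a point): where the straight rails begin at the open end, mid-lane, at sill height; axes as the rack's; the lane is on its -y side, the stop 232 mm away (room for five bottles); the lips begin 12 mm inside
- rack_mouth (a point): middle of the line joining the tips of two short wings, 30 mm high, that splay outwards from the throat at 45 degrees as a funnel; 15 mm outside the throat, at sill height; axes as the rack's; wing tips about 85 mm apart over all
- tiers: three stacking tiers of pale mint plastic on a rectangular aluminium tray, fixed: tray 190 x 310 mm (x, y), tiers 160 x 260 mm; the top tier is a shallow tray whose inner floor is 116 mm above the sill with a rim 4 mm thick up to 128 mm. Origin: centre of the tray's underside, y along the long side
- amber: closed amber glass bottle standing on the top tier, 44 mm in diameter, 82 mm high. Origin: centre of its underside. Its y axis points away from the cream jar, along the line from jar to bottle. Not to be moved
- jar: low white cream jar with aluminium lid standing on the top tier, 50 mm in diameter, 42 mm high, its centre 170 mm from the amber bottle's. Origin: centre of its underside. Not to be moved
- file: glass nail file, 14 x 150 x 5 mm, lying along the front edge of the top tier; not to be moved. Origin: centre of the underside
- pusher: steel cuticle pusher, 8 mm thick and about 130 mm long, lying along the back edge of the top tier; not to be moved. Origin: centre of the underside
- dish: small white ceramic dish, open, round and nearly straight-sided, 60 mm in outer diameter at the rim and 40 mm high, 0.15 kg; starts standing on the sill. Origin: centre of its underside, z up
- block: nail buffer block, a pale square bar 100 x 28 x 28 mm, 0.06 kg, lying on the sill. Origin: centre of its underside; x along its length, z up
- block_center (a point): the middle of the buffer block, 14 mm above its underside
- polish1: an upright round nail-polish bottle, one of up to five alike (three to five are there): squat body 44 mm in diameter and 48 mm high, on it a straight round black cap 20 mm in diameter from 54 to 88 mm height; about 0.12 kg, slides on the sill without tipping when pushed on the body. Origin: centre of the underside, z up
- polish2: an upright round nail-polish bottle, one of up to five alike (three to five are there): squat body 44 mm in diameter and 48 mm high, on it a straight round black cap 20 mm in diameter from 54 to 88 mm height; about 0.12 kg, slides on the sill without tipping when pushed on the body. Origin: centre of the underside, z up
- polish3: an upright round nail-polish bottle, one of up to five alike (three to five are there): squat body 44 mm in diameter and 48 mm high, on it a straight round black cap 20 mm in diameter from 54 to 88 mm height; about 0.12 kg, slides on the sill without tipping when pushed on the body. Origin: centre of the underside, z up
- polish4: an upright round nail-polish bottle, one of up to five alike (three to five are there): squat body 44 mm in diameter and 48 mm high, on it a straight round black cap 20 mm in diameter from 54 to 88 mm height; about 0.12 kg, slides on the sill without tipping when pushed on the body. Origin: centre of the underside, z up
- polish5: an upright round nail-polish bottle, one of up to five alike (three to five are there): squat body 44 mm in diameter and 48 mm high, on it a straight round black cap 20 mm in diameter from 54 to 88 mm height; about 0.12 kg, slides on the sill without tipping when pushed on the body. Origin: centre of the underside, z up
Not all that is in view belongs to the job. What is shaped like the polish1 but purple or yellow is not meant.

How it is judged:
On the way, in this order (a step that is already met when the one before it is completed fails the run):
1. every polish bottle stands upright between the rails of the rack, wholly inside (y of polish1 in the frame of rack_throat between -0.235 and -0.015 m and x of polish1 in the frame of rack_throat between -0.012 and 0.012 m and height (world z) of each of polish1, polish2, polish3, polish4, polish5 below 0.01 m and angle between each of polish1, polish2, polish3, polish4, polish5's own z axis and vertical below 0.15 rad and y of polish2 in the frame of rack_throat between -0.235 and -0.015 m and x of polish2 in the frame of rack_throat between -0.012 and 0.012 m and y of polish3 in the frame of rack_throat between -0.235 and -0.015 m and x of polish3 in the frame of rack_throat between -0.012 and 0.012 m and y of polish4 in the frame of rack_throat between -0.235 and -0.015 m and x of polish4 in the frame of rack_throat between -0.012 and 0.012 m and y of polish5 in the frame of rack_throat between -0.235 and -0.015 m and x of polish5 in the frame of rack_throat between -0.012 and 0.012 m), for 0.2 s.
2. the buffer block lies across the open end of the rack, against the wing tips (y of block_center in the frame of rack_mouth between 0.004 and 0.032 m and x of block_center in the frame of rack_mouth between -0.022 and 0.022 m and angle between the x axis of block and the x axis of rack, either way round below 0.2 rad and height (world z) of block_center below 0.025 m), for 0.2 s.
At the end, for the whole second after the job is handed in: All bottles upright (0.15 rad) in the lane, centres 15 mm past the throat; block on the sill across the open end, square within 0.2 rad, centred within 22 mm, within 18 mm of the wing tips; dish upright on the top tier within 15 mm (each way) of the amber-jar midpoint; both at rest (all of step 1 and all of step 2 and y of dish in the frame of amber between -0.1 and -0.07 m and x of dish in the frame of amber between -0.015 and 0.015 m and z of dish in the frame of tiers between 0.105 and 0.125 m and angle between dish's own z axis and vertical below 0.15 rad and linear speed of each of dish, block below 0.03 m/s); the robot touches nothing.
It fails at once if the amber bottle, cream jar, file or pusher is moved more than 15 mm or a bottle or jar is tipped (distance of any of amber, jar, file, pusher from where it was at the start of the episode above 0.015 m or angle between any of amber, jar's own z axis and vertical above 0.3 rad).
Of polish1, polish2, polish3, polish4, polish5 only 3 to 5 are there at a start; the rules pass over those that are not, and their reading is None.
At some moment in a run one of polish1, polish2, polish3, polish4, polish5, block may be knocked a few centimetres aside while the robot is not near it.
It also fails if it takes over 210 s, if anything falls off the work surface, if the arm or the gripper's body presses on something with over 40 N, if the wrist force passes 120 N, or if a joint passes its speed limit or range.

## Working session

There is one attempt and no reset: what is moved stays moved. The work goes in short steps, Python scripts to look and compute and a shell command to move; the robot and the scene stay as the last step left them, time stands still between calls to the robot, and variables do not carry over. Pictures are saved under pics/ and viewed, at most 14 in all, crops included, and the job is handed in when it is done.

```bash
mkdir -p pics
cat > h.py <<'E'
import numpy as np, cv2
from scipy.spatial.transform import Rotation as R
from station import bot,cams,finder
def pose(p,s=None):
    if 'mount' in p:
        T=np.eye(4);T[:3,:3]=R.from_rotvec(s['tool_rot']).as_matrix();T[:3,3]=s['tcp_pos']
        M=T@np.array(p['mount']);return M[:3,3],M[:3,:3]
    r=np.array(p['rotation']); r=r if r.shape==(3,3) else R.from_rotvec(r).as_matrix()
    return np.array(p['xyz']),r
def proj(p,X,s=None):
    c,r=pose(p,s);q=(np.atleast_2d(X)-c)@r
    return np.c_[p['cx']+p['fx']*q[:,0]/-q[:,2],p['cy']+p['fy']*-q[:,1]/-q[:,2]]
def ray(p,uv,z,s=None):
    c,r=pose(p,s);d=r@np.array([(uv[0]-p['cx'])/p['fx'],-(uv[1]-p['cy'])/p['fy'],-1]);return c+d*(z-c[2])/d[2]
def save(p,n): cv2.imwrite(f'pics/{n}.png',cv2.cvtColor(p['frame'],cv2.COLOR_RGB2BGR))
E
python3 - <<'E'
from h import *
s=bot.observe();print({k:np.round(v,3) for k,v in s.items()})
P={n:cams.camera(n) for n in ('scene','top')}
for n,p in P.items():
    save(p,n);print(n,{k:v for k,v in p.items() if k!='frame'})
    for t in ('rack','tiers','amber','jar','file','pusher','dish','block','polish1'):
        print(t,[(round(d['conf'],2),np.round(d['extent']).tolist()) for d in finder.recognise(t,p)][:8])
E
```

```text
{'clock': np.float64(0.0), 'joint_pos': array([ 1.122,  0.412, -0.013,  1.597,  0.006,  1.134, -0.082]), 'dq': array([-0.002,  0.   ,  0.002,  0.001, -0.002, -0.   , -0.001]), 'joint_torque': array([-0.0000e+00, -5.8796e+01,  6.4200e-01, -2.9107e+01, -5.4000e-02,
        1.8000e-02,  0.0000e+00]), 'tcp_pos': array([ 0.232, -0.58 ,  0.222]), 'tool_rot': array([-3.083e+00, -5.940e-01,  1.000e-03]), 'force': array([ 0.446, -0.5  ,  0.572]), 'ft_torque': array([0.014, 0.004, 0.01 ]), 'gripper_force': np.float64(0.0), 'width': np.float64(0.088)}
scene {'fx': 537.9315223956345, 'fy': 537.9315223956345, 'cx': 282.1528005191315, 'cy': 208.0356919032829, 'xyz': array([1.08089903, 0.38408982, 0.97561295]), 'rotation': array([0.38188098, 0.70834135, 2.00451395]), 'shot': 1}
rack [(0.93, [121.0, 177.0, 107.0, 97.0])]
tiers [(0.97, [279.0, 250.0, 191.0, 170.0])]
amber [(0.83, [418.0, 310.0, 32.0, 42.0])]
jar [(0.64, [367.0, 272.0, 78.0, 41.0]), (0.58, [332.0, 262.0, 28.0, 38.0]), (0.34, [208.0, 163.0, 24.0, 33.0])]
file [(0.9, [367.0, 273.0, 72.0, 38.0]), (0.41, [288.0, 225.0, 21.0, 34.0])]
pushe
[... 692 characters left out ...]
4.0])]
amber [(0.91, [93.0, 125.0, 32.0, 29.0])]
jar [(0.79, [180.0, 141.0, 29.0, 31.0]), (0.27, [259.0, 201.0, 22.0, 19.0])]
file [(0.75, [106.0, 166.0, 74.0, 16.0]), (0.25, [90.0, 128.0, 34.0, 26.0])]
pusher [(0.77, [127.0, 114.0, 65.0, 11.0])]
dish [(0.62, [411.0, 232.0, 36.0, 26.0]), (0.58, [258.0, 200.0, 25.0, 22.0]), (0.43, [332.0, 142.0, 123.0, 54.0])]
block [(0.82, [224.0, 228.0, 18.0, 44.0]), (0.65, [91.0, 125.0, 32.0, 30.0])]
polish1 [(0.85, [365.0, 229.0, 24.0, 21.0]), (0.81, [307.0, 205.0, 22.0, 23.0]), (0.75, [326.0, 275.0, 22.0, 21.0]), (0.72, [365.0, 277.0, 20.0, 26.0]), (0.72, [293.0, 242.0, 23.0, 24.0]), (0.61, [333.0, 233.0, 23.0, 23.0]), (0.57, [257.0, 198.0, 23.0, 25.0])]
```

```bash
python3 -c "
import cv2,numpy as np
a=cv2.imread('pics/scene.png');b=cv2.imread('pics/top.png')
cv2.imwrite('pics/both.png',cv2.resize(np.vstack([a,b]),(400,600)))"
```

```text
(no output)
```

View pics/top.png

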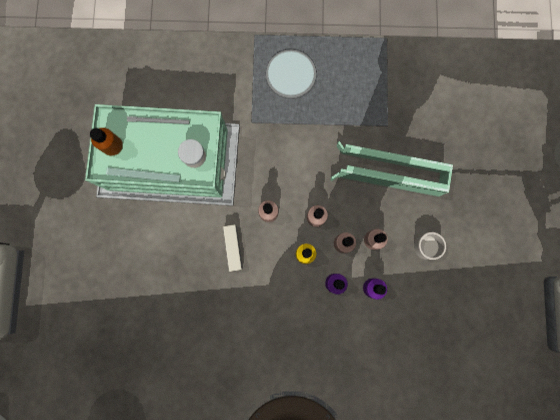

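View pics/scene.png

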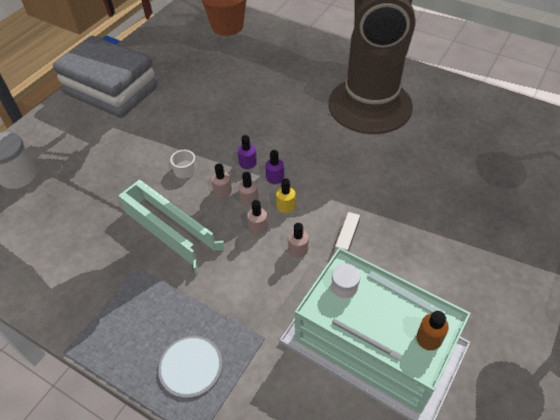

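The top view shows the rack with its open end on the left, wing tips near (340,147) and (336,177). The dish is at (432,246), the block at (233,248), amber at (104,142) and the jar at (191,152). Bottle candidates are at (269,211), (317,215), (345,242) and (377,239), all pink. The look-alikes are yellow (306,253) and purple (337,284) and (376,289), so the four pink ones are meant. I'll fit the poses and confirm with an overlay crop.

```bash
cat >> h.py <<'E'
from scipy.optimize import least_squares
def circ(r,z,n=40):
    a=np.linspace(0,2*np.pi,n);return np.c_[r*np.cos(a),r*np.sin(a),0*a+z]
def box(x0,x1,y0,y1,z0,z1): return np.array([[x,y,z] for x in(x0,x1) for y in(y0,y1) for z in(z0,z1)])
Z=.116
M={'polish1':np.vstack([circ(.022,0),circ(.022,.048),circ(.01,.088)]),
'amber':np.vstack([circ(.022,Z),circ(.022,Z+.05),circ(.011,Z+.082)]),'jar':np.vstack([circ(.025,Z),circ(.025,Z+.042)]),
'dish':np.vstack([circ(.028,0),circ(.03,.04)]),'block':box(-.05,.05,-.014,.014,0,.028),
# rack in throat frame
'rack':np.vstack([box(-.031,.031,-.238,0,0,.06),box(-.0425,.0425,.012,.015,0,.03)]),
'tiers':np.vstack([box(-.095,.095,-.155,.155,0,.003),box(-.08,.08,-.13,.13,.1,.128)])}
def place(m,q): c,s=np.cos(q[2]),np.sin(q[2]);return m@np.array([[c,s,0],[-s,c,0],[0,0,1]])+[q[0],q[1],0]
def fit(t,obs,q0,yaw):
    # obs: list of (pic, extent, state)
    def f(q):
        q=list(q)+([] if yaw else [0]);o=[]
        for p,e,s in obs:
            a=proj(p,place(M[t],q),s);o+=[*(a.min(0)-[e[0],e[1]]),*(a.max(0)-[e[0]+e[2],e[1]+e[3]])]
        return np.array(o)
    r=least_squares(f,q0 if yaw else q0[:2],loss='soft_l1');return r.x,np.abs(r.fun).max()
E
python3 - <<'E'
from h import *
P={n:cams.camera(n) for n in ('scene','top')}
big={n:cv2.resize(p['frame'],None,fx=2,fy=2) for n,p in P.items()}
def iou(a,q,p,t):
    b=proj(p,place(M[t],q));return np.hypot(*((b.max(0)+b.min(0))/2-[a[0]+a[2]/2,a[1]+a[3]/2]))
def draw(t,q):
    for n,p in P.items():
        h=cv2.convexHull((proj(p,place(M[t],q))*2).astype(np.int32)) ;cv2.polylines(big[n],[h],True,(0,255,0),1)
for t in ('amber','jar','dish','block','rack','tiers','polish1'):
    D={n:[d for d in finder.outline_of(t,p) if d['conf']>.2] for n,p in P.items()}
    yaw=t in('block','rack','tiers')
    for d in (D['top'] if t=='polish1' else D['top'][:2]):
        e=d['extent'];x0=ray(P['top'],(e[0]+e[2]/2,e[1]+e[3]/2),Z if t in('amber','jar') else .03)
        best=None
        for d2 in D['scene']:
            for y in ([0,.2,-.2,.6,1.2,1.7,2.2] if t=='block' else [-.15]):
                q,r=fit(t,[(P['top'],e,None),(P['scene'],d2['extent'],None)],[x0[0],x0[1],y],yaw)
                if best is None or r<best[1]: best=(q,r,d2)
        if best is None: print(t,'none',e);continue
        q,r,_=best; m=d['pixels'];col=np.median(P['top']['frame'][m],0)
        print(t,round(d['conf'],2),np.round(e),np.round(q,3),'maxres',round(r,1),col)
        if r<6: draw(t,list(q)+([] if yaw else [0]))
cv2.imwrite('pics/t2.png',cv2.cvtColor(big['top'][180:640,140:940],cv2.COLOR_RGB2BGR))
E
```

```text
amber 0.55 [ 92. 125.  34.  29.] [0.627 0.384] maxres 6.1 [76. 43. 14.]
jar 0.79 [178. 137.  30.  33.] [0.603 0.215] maxres 5.2 [185. 187. 186.]
dish 0.74 [415. 230.  30.  28.] [ 0.442 -0.29 ] maxres 3.2 [145. 140. 129.]
block 0.58 [224. 225.  17.  48.] [0.421 0.143 0.091] maxres 7.2 [215. 209. 192.]
rack 0.87 [333. 141. 117.  53.] [ 0.626 -0.092 -0.16 ] maxres 5.1 [110. 144. 120.]
rack 0.39 [ 89. 127.  38.  28.] [ 0.66  -0.029 -0.021] maxres 293.8 [75. 42. 14.]
tiers 0.75 [ 82. 103. 157. 105.] [ 0.622  0.298 -0.053] maxres 11.5 [147. 177. 158.]
polish1 0.84 [326. 273.  24.  22.] [ 0.353 -0.089] maxres 2.5 [53. 21. 70.]
polish1 0.82 [296. 244.  22.  19.] [ 0.417 -0.019] maxres 2.2 [147. 120.  12.]
polish1 0.74 [364. 277.  23.  24.] [ 0.344 -0.171] maxres 2.3 [59. 24. 79.]
polish1 0.7 [364. 229.  25.  19.] [ 0.451 -0.175] maxres 3.2 [97. 78. 71.]
polish1 0.61 [336. 234.  22.  19.] [ 0.44  -0.102] maxres 4.8 [87. 72. 66.]
polish1 0.56 [307. 204.  21.  23.] [ 0.5   -0.042] maxres 2.6 [116.  93.  85.]
polish1 0.56 [261. 200.  19.  23.] [0.508 0.066] maxres 3.9 [133. 106.  96.]
```

View pics/t2.png

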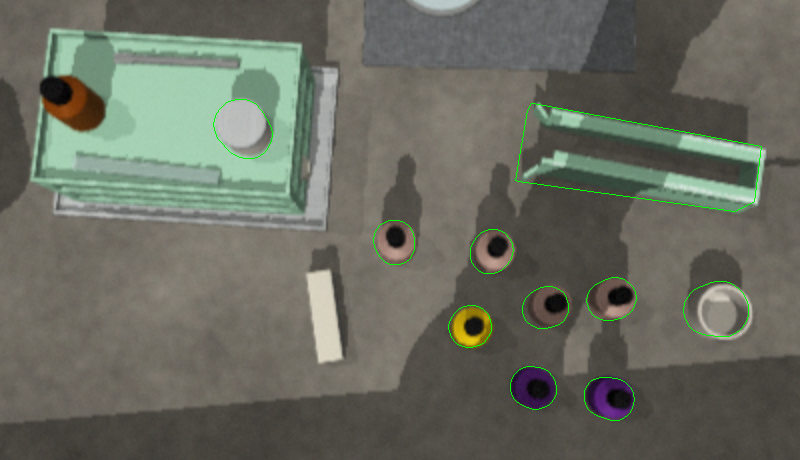

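```bash
cat >> h.py <<'E'
def go(x,y,z,yaw):
    # yaw = world azimuth of tool y; prints rel. turn (tool axes) and shift in tool axes AFTER the turn
    s=bot.observe();A=R.from_rotvec(s['tool_rot']);yv=np.array([np.cos(yaw),np.sin(yaw),0]);zv=np.array([0,0,-1.])
    B=R.from_matrix(np.c_[np.cross(yv,zv),yv,zv]);d=np.array([x,y,z])-s['tcp_pos']
    print('turn',np.round((A.inv()*B).as_rotvec(),3),'shift mm',np.round(B.inv().apply(d)*1e3,1),'tcp',np.round(s['tcp_pos'],4),'t',round(s['clock'],1),'w',s['width'].round(4),'g',s['gripper_force'].round(1))
E
python3 -c "
from h import *
go(.53,-.08,.36,-.16)"
```

```text
Traceback (most recent call last):
  File "h.py", line 40, in go
    print('turn',np.round((A.inv()*B).as_rotvec(),3),'shift mm',np.round(B.inv().apply(d)*1e3,1),'tcp',np.round(s['tcp_pos'],4),'t',round(s['clock'],1),'w',s['width'].round(4),'g',s['gripper_force'].round(1))
                                                                                                                                                            ^^^^^^^^^^^^^^^^
AttributeError: 'float' object has no attribute 'round'
```

```bash
sed -i "s/s\['width'\].round(4)/round(s['width'],4)/;s/s\['gripper_force'\].round(1)/round(s['gripper_force'],1)/" h.py
python3 -c "
from h import *
go(.53,-.08,.36,-.16)"
```

```text
turn [ 0.    0.   -1.03] shift mm [ 541.3  214.2 -137.4] tcp [ 0.2323 -0.5803  0.2226] t 1.8 w 0.0879 g 0.0
```

```bash
python3 -m crank '[[0,0,-23,0,0,-0.172,1],[0,0,-23,0,0,-0.172,1],[0,0,-23,0,0,-0.172,1],[0,0,-23,0,0,-0.172,1],[0,0,-23,0,0,-0.172,1],[0,0,-23,0,0,-0.17,1]]'
python3 -m crank '[[45,18,0,0,0,0,0.5],[45,18,0,0,0,0,0.5],[45,18,0,0,0,0,0.5],[45,18,0,0,0,0,0.5],[45,18,0,0,0,0,0.5],[45,18,0,0,0,0,0.5],[45,18,0,0,0,0,0.5],[45,18,0,0,0,0,0.5],[45,18,0,0,0,0,0.5],[45,18,0,0,0,0,0.5],[45,18,0,0,0,0,0.5],[45,18,0,0,0,0,0.5]]'
python3 -m crank '[[0,0,0,0,0,0,0.5],[0,0,0,0,0,0,0.5]]'
python3 - <<'E'
from h import *
go(.53,-.08,.36,-.16)
s=bot.observe();p=cams.camera('wrist');save(p,'w1')
print({k:v for k,v in p.items() if k!='frame'})
E
```

```text
clock: 2.55
tcp_pos: [0.2322, -0.5802, 0.3614]
tool_rot: [-2.386, -2.043, 0.0]
force: [0.2, -1.8, -0.7]
width: 0.0881
gripper_force: 0.0
clock: 4.05
tcp_pos: [0.5322, -0.0803, 0.3609]
tool_rot: [2.392, 2.036, 0.0]
force: [1.3, 0.2, -0.3]
width: 0.0442
gripper_force: 0.0
clock: 4.3
tcp_pos: [0.5313, -0.0823, 0.3605]
tool_rot: [2.392, 2.037, -0.001]
force: [0.3, -0.4, 0.1]
width: 0.0441
gripper_force: 0.0
turn [-0.     0.001 -0.   ] shift mm [ 2.  -1.6  0.5] tcp [ 0.5313 -0.0823  0.3605] t 4.3 w 0.0441 g 0.0
{'fx': 291.2090179977157, 'fy': 291.2090179977157, 'cx': 280.98580749567424, 'cy': 208.93791611180401, 'mount': array([[-1.12451123e-03,  9.54092368e-01,  2.99510416e-01,
         8.20879556e-02],
       [ 9.99999355e-01,  1.12036078e-03,  1.85578982e-04,
         4.88457100e-04],
       [-1.58500231e-04,  2.99510431e-01, -9.54093012e-01,
        -1.61948189e-01],
       [ 0.00000000e+00,  0.00000000e+00,  0.00000000e+00,
         1.00000000e+00]]), 'shot': 5}
```

View pics/w1.png

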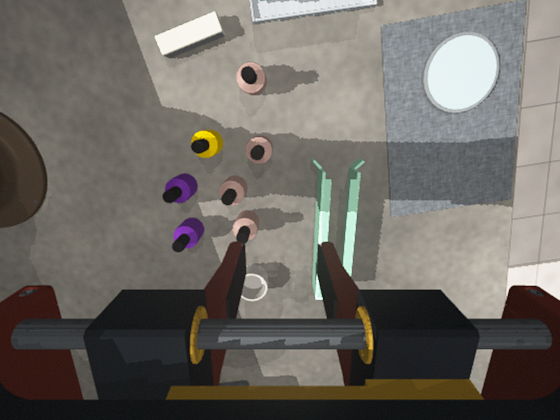

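Run:
```python
from h import *
s=bot.observe();p=cams.camera('wrist')
c=cv2.resize(p['frame'][150:270,290:390],None,fx=5,fy=5,interpolation=cv2.INTER_CUBIC)
def L(a,b,col):
    q=proj(p,place(np.array([a,b]),[.626,-.092,-.16]),s);q=((q-[290,150])*5).astype(int);cv2.line(c,tuple(map(int,q[0])),tuple(map(int,q[1])),col,1)
for x in(-.015,.015,.031,-.031): L([x,-.012 if abs(x)<.02 else 0,.06],[x,-.23,.06],(255,0,0))
for x in(-1,1): L([x*.025,0,.03],[x*.04,.015,.03],(0,0,255))
cv2.imwrite('pics/w1c.png',c[:,:,::-1])
```

```text
(no output)
```

View pics/w1c.png

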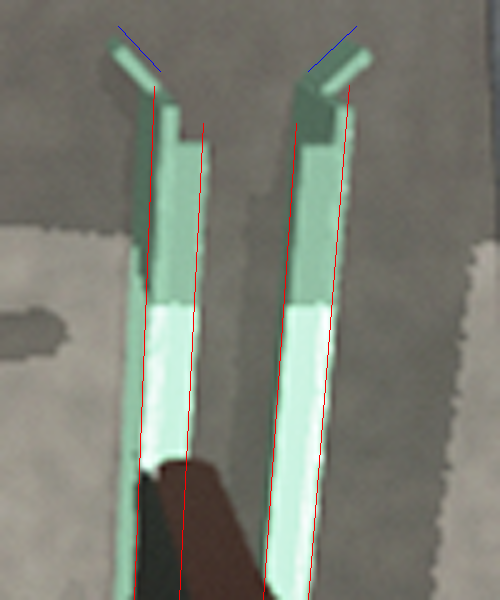

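Run:
```python
from h import *
s=bot.observe();p=cams.camera('wrist')
px=lambda u,v:np.array([290+u/5,150+v/5])
P=[((-.015,-.012,.06),px(209,143)),((.015,-.012,.06),px(302,143)),((-.031,0,.06),px(162,106)),((.031,0,.06),px(355,106))]
Ln=[(-.015,px(188,460)),(.015,px(265,575)),(.031,px(310,600))]
def f(q):
    o=[]
    for X,u in P:o+=list(proj(p,place(np.array([X]),q),s)[0]-u)
    for x,u in Ln:
        a,b=proj(p,place(np.array([[x,-.05,.06],[x,-.2,.06]]),q),s);d=(b-a)/np.linalg.norm(b-a);o.append(2*(d[0]*(u-a)[1]-d[1]*(u-a)[0]))
    return np.array(o)
r=least_squares(f,[.626,-.092,-.16]);print(np.round(r.x,4),np.round(r.fun,1))
for d in finder.recognise('polish1',p):
    e=d['extent'];x0=ray(p,(e[0]+e[2]/2,e[1]+e[3]/2),.03,s);q,m=fit('polish1',[(p,e,s)],[x0[0],x0[1],0],False)
    print(round(d['conf'],2),np.round(e),np.round(q,3),round(m,1),p['frame'][int(e[1]+e[3]*.35),int(e[0]+e[2]*.65)])
```

```text
[ 0.6272 -0.0991 -0.1737] [-0.  -0.1 -0.   0.1 -0.2 -0.2 -0.   0.2  0.3  0.4 -0.5]
0.93 [192. 128.  30.  29.] [ 0.419 -0.022] 1.7 [204 171   0]
0.91 [173. 216.  30.  38.] [ 0.346 -0.174] 2.1 [102  47 137]
0.85 [246. 135.  25.  28.] [ 0.502 -0.046] 2.0 [152 123 115]
0.78 [235.  65.  31.  30.] [0.507 0.058] 2.4 [22 23 20]
0.73 [219. 171.  27.  33.] [ 0.443 -0.104] 1.2 [159 128 120]
0.65 [233. 208.  26.  36.] [ 0.453 -0.176] 0.7 [195 162 152]
0.63 [159. 171.  37.  34.] [ 0.35  -0.088] 1.5 [ 97  45 133]
```

```bash
python3 -c "
from h import *
go(.502,-.0455,.062,-.174)"
```

```text
turn [0.    0.001 0.012] shift mm [ 31.9 -35.2 298.7] tcp [ 0.5311 -0.083   0.3607] t 4.5 w 0.0442 g 0.0
```

```bash
python3 -m crank '[[16,-17,40,0,0,0.012,0.5],[16,-18,40,0,0,0,0.5],[0,0,45,0,0,0,0.5],[0,0,45,0,0,0,0.5],[0,0,45,0,0,0,0.5],[0,0,40,0,0,0,0.5],[0,0,30,0,0,0,0.5],[0,0,10,0,0,0,0.5],[0,0,0,0,0,0,0.5],[0,0,0,0,0,0,0],[0,0,0,0,0,0,0],[0,0,0,0,0,0,0]]' 20
python3 -m crank '[[0,0,0,0,0,0,0],[0,0,0,0,0,0,0]]'
python3 -c "
from h import *
go(.6298+.04*.173,-.0843+.04*.985,.065,-.174)"
```

```text
clock: 6.0
tcp_pos: [0.5026, -0.0443, 0.0663]
tool_rot: [2.403, 2.022, 0.001]
force: [-0.1, 0.1, -1.2]
width: 0.0195
gripper_force: 19.9
clock: 6.25
tcp_pos: [0.5026, -0.0442, 0.0662]
tool_rot: [2.403, 2.022, 0.0]
force: [-0.1, -0.3, 6.2]
width: 0.0194
gripper_force: 20.0
turn [0.001 0.    0.002] shift mm [ 22.5 132.2   1.2] tcp [ 0.5026 -0.0442  0.0662] t 6.2 w 0.0194 g 20.0
```

```bash
python3 -m crank '[[0,0,-5,0,0,0,0],[7,33,0,0,0,0,0],[7,33,0,0,0,0,0],[7,33,0,0,0,0,0],[2,33,0,0,0,0,0],[0,0,3,0,0,0.002,0],[0,0,0,0,0,0,0]]'
python3 -m crank '[[-25,0,0,0,0,0,0],[-25,0,0,0,0,0,0],[-15,0,0,0,0,0,0],[-15,0,0,0,0,0,0],[-15,0,0,0,0,0,0],[0,0,0,0,0,0,0]]'
python3 -c "
from h import *
s=bot.observe();p=cams.camera('wrist');save(p,'w2')
a=np.array([.6272,-.0991]);y=np.array([.173,.985])
b=a-.205*y;go(b[0],b[1],.068,-.174)"
```

```text
clock: 7.12
tcp_pos: [0.6349, -0.044, 0.0668]
tool_rot: [-2.405, -2.019, 0.003]
force: [-1.1, -0.5, -1.0]
width: 0.0191
gripper_force: 20.0
clock: 7.88
tcp_pos: [0.6195, -0.1393, 0.0676]
tool_rot: [2.408, 2.017, -0.001]
force: [-0.3, 0.7, -1.8]
width: 0.0194
gripper_force: 20.0
turn [ 0.    -0.    -0.001] shift mm [-165.4    0.6   -0.4] tcp [ 0.6198 -0.138   0.0676] t 7.9 w 0.0196 g 20.0
```

View pics/w2.png

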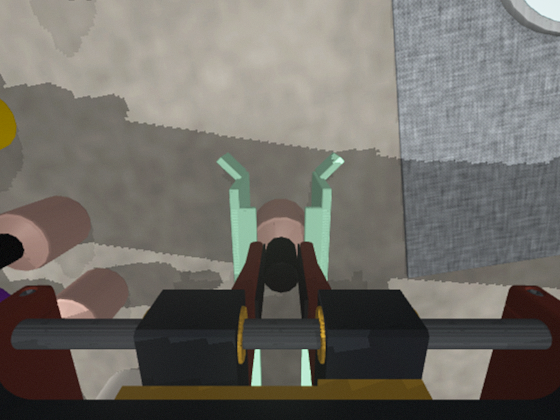

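The bottle's cap at (281,265) is centred between the rails, at columns 243 and 318. I'll push it on to the stop.

```bash
python3 -m crank '[[-30,0,0,0,0,0,0],[-30,0,0,0,0,0,0],[-30,0,0,0,0,0,0],[-30,0,0,0,0,0,0],[-25,0,0,0,0,0,0],[-18,0,0,0,0,0,0],[0,0,0,0,0,0,0],[0,0,0,0,0,0,0.5],[0,0,0,0,0,0,0.5],[0,0,-30,0,0,0,0.5],[0,0,-40,0,0,0,0.5],[0,0,-40,0,0,0,0.5]]'
python3 -m crank '[[40,-20,-40,0,0,0,0.5],[40,-20,-40,0,0,0,0.5],[20,-10,-40,0,0,0,0.5],[0,0,0,0,0,0,0.5],[0,0,0,0,0,0,0.5]]'
cat >> h.py <<'E'
TH=np.array([.6272,-.0991]);RY=np.array([.173,.985]);RX=np.array([.985,-.173])
def bottles():
    s=bot.observe();p=cams.camera('wrist')
    for d in finder.recognise('polish1',p):
        e=d['extent']
        if d['conf']<.3 or e[1]+e[3]>330: continue
        x0=ray(p,(e[0]+e[2]/2,e[1]+e[3]/2),.03,s);q,m=fit('polish1',[(p,e,s)],[x0[0],x0[1],0],False);r=q-TH
        u=proj(p,[[q[0]-.012,q[1]+.012,.046]],s)[0].astype(int)
        print(round(d['conf'],2),np.round(e),np.round(q,4),'rack',np.round([r@RX,r@RY],3),round(m,1),p['frame'][np.clip(u[1],0,419),np.clip(u[0],0,559)])
    return p,s
E
python3 -c "
from h import *
p,s=bottles();save(p,'w3');go(.443,-.103,.065,-.174)"
```

```text
clock: 9.43
tcp_pos: [0.592, -0.297, 0.179]
tool_rot: [-2.404, -2.022, -0.001]
force: [0.3, 0.0, 0.5]
width: 0.0436
gripper_force: 0.0
clock: 10.05
tcp_pos: [0.5596, -0.191, 0.2974]
tool_rot: [2.405, 2.02, -0.001]
force: [-0.6, 0.1, -0.4]
width: 0.0437
gripper_force: 0.0
0.9 [126.  51.  51.  41.] [ 0.4168 -0.0238] rack [-0.22   0.038] 1.6 [29 29 30]
0.81 [116. 172.  43.  33.] [ 0.3501 -0.1745] rack [-0.26  -0.122] 5.1 [142  51 194]
0.73 [304. 221.  20.  40.] [ 0.5901 -0.3015] rack [-0.002 -0.206] 7.6 [225 252 241]
0.72 [ 93. 114.  55.  37.] [ 0.3512 -0.0908] rack [-0.273 -0.04 ] 1.9 [28 17 37]
0.67 [188. 156.  40.  37.] [ 0.4533 -0.1718] rack [-0.159 -0.102] 1.8 [230 195 181]
0.52 [195.   1.  30.  11.] [0.5088 0.0154] rack [-0.136  0.092] 38.3 [165 159 151]
turn [-0.002 -0.    -0.001] shift mm [  67.2 -129.8  231.3] tcp [ 0.5592 -0.1916  0.2963] t 10.2 w 0.0439 g 0.0
```

View pics/w3.png

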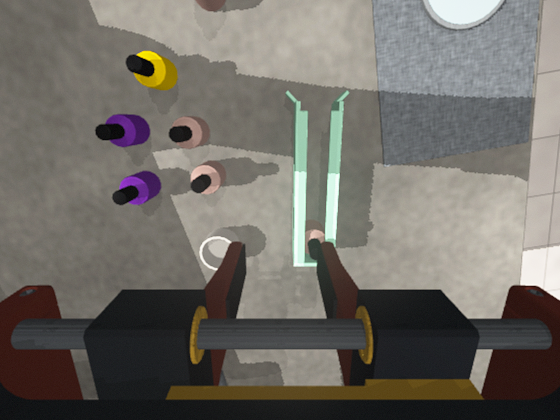

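Bottle 1 stands at the stop, cap at (316,243). The next pink ones are at (206,178) and (188,131). I'll take the first.

```bash
python3 -c "
from h import *
go(.453,-.1735,.065,-.174)"
```

```text
turn [-0.002 -0.    -0.001] shift mm [  -0.5 -107.7  231.3] tcp [ 0.5592 -0.1916  0.2963] t 10.2 w 0.0439 g 0.0
```

```bash
python3 -m crank '[[0,-36,30,0,0,0,0.5],[0,-36,30,0,0,0,0.5],[0,-36,30,0,0,0,0.5],[0,0,45,0,0,0,0.5],[0,0,45,0,0,0,0.5],[0,0,35,0,0,0,0.5],[0,0,15,0,0,0,0.5],[0,0,0,0,0,0,0.5],[0,0,0,0,0,0,0],[0,0,0,0,0,0,0],[0,0,0,0,0,0,0],[0,0,0,0,0,0,0]]' 20
python3 -c "
from h import *
b=TH+.056*RY;go(b[0],b[1],.065,-.174)"
```

```text
clock: 11.65
tcp_pos: [0.4537, -0.1726, 0.0683]
tool_rot: [2.405, 2.019, 0.0]
force: [-1.6, 0.8, 5.4]
width: 0.0192
gripper_force: 20.0
turn [ 0.001  0.001 -0.   ] shift mm [158.5 158.1   3.3] tcp [ 0.4537 -0.1726  0.0683] t 11.7 w 0.0192 g 20.0
```

```bash
python3 -m crank '[[0,0,-5,0,0,0,0],[0,30,0,0,0,0,0],[0,30,0,0,0,0,0],[40,0,0,0,0,0,0],[40,0,0,0,0,0,0],[40,0,0,0,0,0,0],[38,0,0,0,0,0,0],[0,33,0,0,0,0,0],[0,33,0,0,0,0,0],[0,32,0,0,0,0,0],[0,0,4,0,0,0,0],[0,0,0,0,0,0,0]]'
python3 -c "
from h import *
b=TH-.158*RY;go(b[0],b[1],.068,-.174)"
```

```text
clock: 13.15
tcp_pos: [0.6354, -0.0438, 0.0681]
tool_rot: [-2.405, -2.02, 0.001]
force: [-0.4, -0.1, -1.6]
width: 0.0198
gripper_force: 20.0
turn [-0.001 -0.     0.   ] shift mm [-2.138e+02  1.500e+00  1.000e-01] tcp [ 0.6354 -0.0438  0.0681] t 13.2 w 0.0198 g 20.0
```

```bash
python3 -m crank '[[-25,1,-1,0,0,0,0],[-25,0.5,0,0,0,0,0],[-15,0,0,0,0,0,0],[-15,0,0,0,0,0,0],[-25,0,0,0,0,0,0],[-30,0,0,0,0,0,0],[-30,0,0,0,0,0,0],[-30,0,0,0,0,0,0],[-19,0,0,0,0,0,0],[0,0,0,0,0,0,0],[0,0,0,0,0,0,0.5],[0,0,0,0,0,0,0.5]]'
python3 -m crank '[[0,0,-30,0,0,0,0.5],[0,-40,-40,0,0,0,0.5],[0,-40,-40,0,0,0,0.5],[0,-20,-40,0,0,0,0.5],[0,0,0,0,0,0,0.5],[0,0,0,0,0,0,0.5]]'
python3 -c "
from h import *
p,s=bottles();save(p,'w4');go(.443,-.103,.066,-.174)"
```

```text
clock: 14.65
tcp_pos: [0.6014, -0.2534, 0.0699]
tool_rot: [-2.404, -2.022, -0.001]
force: [-0.3, 0.6, -0.5]
width: 0.036
gripper_force: 0.0
clock: 15.4
tcp_pos: [0.5025, -0.2374, 0.2194]
tool_rot: [2.405, 2.021, -0.0]
force: [-0.4, -0.1, 0.2]
width: 0.0439
gripper_force: 0.0
0.97 [107. 138.  59.  37.] [ 0.3463 -0.1713] rack [-0.264 -0.12 ] 3.8 [144  52 195]
0.94 [355. 168.  29.  43.] [ 0.6003 -0.2573] rack [ 0.001 -0.161] 15.8 [225 253 240]
0.91 [83. 57. 69. 49.] [ 0.3525 -0.0908] rack [-0.272 -0.039] 4.2 [21 20 22]
0.84 [184.  58.  49.  50.] [ 0.4449 -0.1075] rack [-0.178 -0.04 ] 1.9 [20 22 22]
0.84 [138.   2.  52.  32.] [ 0.418  -0.0518] rack [-0.214  0.01 ] 27.4 [146 119   0]
0.66 [350. 208.  28.  45.] [ 0.5897 -0.3064] rack [-0.001 -0.211] 14.6 [216 248 233]
turn [-0.002 -0.001  0.001] shift mm [122.  -81.6 152.4] tcp [ 0.5022 -0.2373  0.2184] t 15.5 w 0.0438 g 0.0
```

```bash
python3 -m crank '[[40,-27,10,0,0,0,0.5],[40,-27,10,0,0,0,0.5],[40,-26,10,0,0,0,0.5],[0,0,45,0,0,0,0.5],[0,0,40,0,0,0,0.5],[0,0,25,0,0,0,0.5],[0,0,12,0,0,0,0.5],[0,0,0,0,0,0,0.5],[0,0,0,0,0,0,0],[0,0,0,0,0,0,0],[0,0,0,0,0,0,0],[0,0,0,0,0,0,0]]' 20
python3 -c "
from h import *
b=TH+.056*RY;go(b[0],b[1],.065,-.174)"
```

```text
clock: 17.0
tcp_pos: [0.4445, -0.106, 0.0681]
tool_rot: [2.406, 2.019, 0.0]
force: [-1.2, -0.3, 4.3]
width: 0.0199
gripper_force: 19.9
turn [ 0.001  0.    -0.   ] shift mm [ 94.4 178.8   3.1] tcp [ 0.4445 -0.106   0.0681] t 17.0 w 0.0199 g 19.9
```

```bash
python3 -m crank '[[0,0,-5,0,0,0,0],[0,40,0,0,0,0,0],[0,40,0,0,0,0,0],[32,10,0,0,0,0,0],[32,0,0,0,0,0,0],[31,0,0,0,0,0,0],[0,30,0,0,0,0,0],[0,30,0,0,0,0,0],[0,29,0,0,0,0,0],[0,0,3,0,0,0,0],[0,0,0,0,0,0,0]]'
python3 -c "
from h import *
b=TH-.112*RY;go(b[0],b[1],.068,-.174)"
```

```text
clock: 18.38
tcp_pos: [0.6358, -0.043, 0.0689]
tool_rot: [-2.405, -2.019, 0.002]
force: [-0.4, 0.3, -2.3]
width: 0.0197
gripper_force: 20.0
turn [-0.002  0.     0.   ] shift mm [-168.7    1.3    0.9] tcp [ 0.6358 -0.043   0.0689] t 18.4 w 0.0197 g 20.0
```

```bash
python3 -m crank '[[-25,1,0,0,0,0,0],[-25,0,0,0,0,0,0],[-15,0,0,0,0,0,0],[-15,0,0,0,0,0,0],[-25,0,0,0,0,0,0],[-30,0,0,0,0,0,0],[-22,0,0,0,0,0,0],[-12,0,0,0,0,0,0],[0,0,0,0,0,0,0],[0,0,0,0,0,0,0.5],[0,0,0,0,0,0,0.5],[0,0,-30,0,0,0,0.5]]'
python3 -m crank '[[0,0,-40,0,0,0,0.5],[35,-35,-40,0,0,0,0.5],[35,-35,-40,0,0,0,0.5],[35,-35,0,0,0,0,0.5],[0,0,0,0,0,0,0.5],[0,0,0,0,0,0,0.5]]'
python3 -c "
from h import *
p,s=bottles();save(p,'w4');go(.507,.060,.066,-.174)"
```

```text
clock: 19.88
tcp_pos: [0.6075, -0.2086, 0.098]
tool_rot: [-2.402, -2.019, 0.003]
force: [0.2, -0.6, 0.0]
width: 0.0431
gripper_force: 0.0
clock: 20.62
tcp_pos: [0.5248, -0.0898, 0.2185]
tool_rot: [2.405, 2.02, 0.0]
force: [0.5, -0.6, 0.8]
width: 0.0436
gripper_force: 0.0
0.91 [114. 189.  55.  48.] [ 0.3515 -0.0912] rack [-0.273 -0.04 ] 3.4 [ 79  33 114]
0.9 [220.  29.  44.  53.] [0.5105 0.0599] rack [-0.142  0.136] 0.6 [36 35 35]
0.9 [136. 245.  45.  44.] [ 0.3537 -0.1601] rack [-0.259 -0.107] 9.1 [122 117 109]
0.74 [349. 238.  29.  51.] [ 0.6095 -0.205 ] rack [ 0.001 -0.107] 12.0 [210 248 233]
0.57 [156. 129.  47.  40.] [ 0.4202 -0.0232] rack [-0.217  0.039] 5.5 [253 239   0]
turn [-0.    -0.    -0.001] shift mm [145.2 -43.7 151.9] tcp [ 0.5249 -0.0905  0.2179] t 20.7 w 0.0438 g 0.0
```

View pics/w4.png

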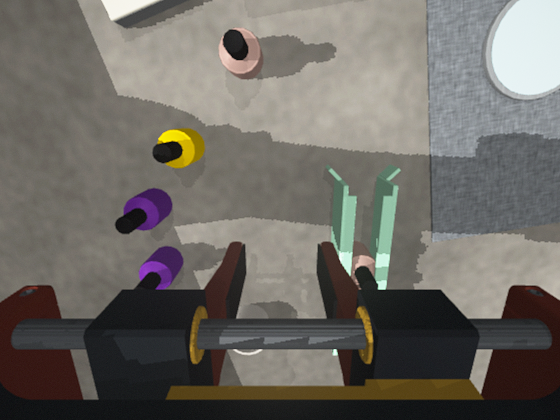

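The third bottle's cap is in the lane at (367,278), and the last pink bottle is at (239,50).

```bash
python3 -m crank '[[37,-10,10,0,0,0,0.5],[37,-10,10,0,0,0,0.5],[36,-10,10,0,0,0,0.5],[36,-10,10,0,0,0,0.5],[0,0,45,0,0,0,0.5],[0,0,40,0,0,0,0.5],[0,0,22,0,0,0,0.5],[0,0,4,0,0,0,0.5],[0,0,0,0,0,0,0],[0,0,0,0,0,0,0],[0,0,0,0,0,0,0],[0,0,0,0,0,0,0]]' 20
python3 -c "
from h import *
b=TH+.056*RY;go(b[0],b[1],.065,-.174)"
```

```text
clock: 22.22
tcp_pos: [0.5107, 0.061, 0.0678]
tool_rot: [2.406, 2.019, 0.001]
force: [-0.5, -1.1, 2.5]
width: 0.0195
gripper_force: 19.9
turn [ 0.001 -0.    -0.   ] shift mm [-81.5 142.4   2.8] tcp [0.5107 0.061  0.0678] t 22.2 w 0.0195 g 19.9
```

```bash
python3 -m crank '[[0,0,-5,0,0,0,0],[-20,36,0,0,0,0,0],[-20,36,0,0,0,0,0],[-20,36,0,0,0,0,0],[-21,35,0,0,0,0,0],[0,0,3,0,0,0,0],[0,0,0,0,0,0,0]]'
python3 -c "
from h import *
b=TH-.066*RY;go(b[0],b[1],.068,-.174)"
```

```text
clock: 23.1
tcp_pos: [0.6362, -0.0428, 0.0687]
tool_rot: [-2.405, -2.019, 0.001]
force: [-0.4, 0.4, -1.4]
width: 0.0193
gripper_force: 20.0
turn [-0.002 -0.     0.   ] shift mm [-123.     0.8    0.7] tcp [ 0.6362 -0.0428  0.0687] t 23.1 w 0.0193 g 20.0
```

```bash
python3 -m crank '[[-25,1,0,0,0,0,0],[-25,0,0,0,0,0,0],[-15,0,0,0,0,0,0],[-15,0,0,0,0,0,0],[-25,0,0,0,0,0,0],[-18,0,0,0,0,0,0],[0,0,0,0,0,0,0],[0,0,0,0,0,0,0.5],[0,0,0,0,0,0,0.5],[0,0,-30,0,0,0,0.5],[0,0,-40,0,0,0,0.5],[0,-10,-50,0,0,0,1]]'
python3 -m crank '[[-10,-40,-50,0,0,0,1],[-10,-40,-50,0,0,0,1],[0,-40,-50,0,0,0,1],[0,0,0,0,0,0,1],[0,0,0,0,0,0,1]]'
python3 - <<'E'
from h import *
p,s=bottles();save(p,'w5')
for t in('block','dish','amber','jar'):
    for d in finder.recognise(t,p)[:2]: print(t,round(d['conf'],2),np.round(d['extent']))
go(.42,.14,.3,-.174)
d=finder.outline_of('block',p)[0]
cn=max(cv2.findContours(d['pixels'].astype(np.uint8),0,2)[0],key=cv2.contourArea);r=cv2.minAreaRect(cn);print(r,[np.round(ray(p,u,.028,s)[:2],4) for u in cv2.boxPoints(r)])
E
```

```text
clock: 24.6
tcp_pos: [0.607, -0.1619, 0.1898]
tool_rot: [-2.403, -2.021, 0.0]
force: [1.0, -0.9, 1.1]
width: 0.0508
gripper_force: 0.0
clock: 25.22
tcp_pos: [0.4893, -0.1617, 0.3344]
tool_rot: [2.405, 2.02, -0.0]
force: [0.3, -0.8, -0.4]
width: 0.088
gripper_force: 0.0
0.78 [179. 176.  34.  30.] [ 0.3464 -0.171 ] rack [-0.264 -0.119] 1.5 [138  54 190]
0.7 [202.  68.  32.  37.] [ 0.4202 -0.0222] rack [-0.217  0.04 ] 2.2 [35 35 35]
0.62 [352. 169.  21.  34.] [ 0.6097 -0.2096] rack [ 0.002 -0.112] 11.6 [178 217 186]
0.58 [349. 200.  23.  32.] [ 0.603  -0.2573] rack [ 0.004 -0.16 ] 8.5 [143 117 109]
0.57 [352. 146.  23.  27.] [ 0.6161 -0.1652] rack [ 0.    -0.067] 10.7 [150 198 170]
0.57 [166. 126.  37.  34.] [ 0.3504 -0.0914] rack [-0.274 -0.04 ] 1.6 [58 27 82]
0.53 [347. 231.  15.  25.] [ 0.5852 -0.2969] rack [-0.007 -0.202] 13.6 [217 246 233]
dish 0.76 [250. 229.  35.  39.]
amber 0.37 [354. 148.  25.  27.]
turn [-0.002 -0.001  0.001] shift mm [ 285.2 -120.6   33.3] tcp [ 0.4894 -0.1618  0.3333] t 25.5 w 0.0879 g 0.0
((266.0, 247.0), (38.0, 34.0), 90.0) [array([ 0.4185, -0.2503]), array([ 0.4761, -0.2605]), array([ 0.4636, -0.3325]), array([ 0.4034, -0.3218])]
```

View pics/w5.png

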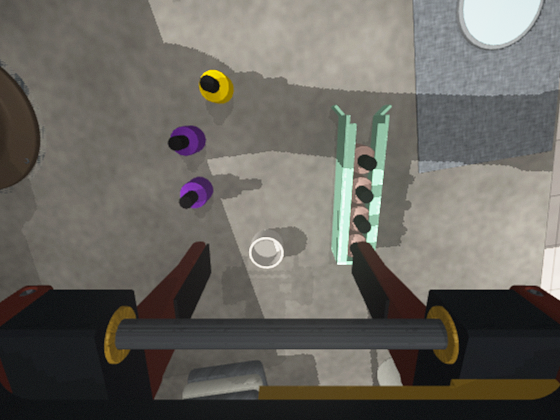

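All four bottles stand in the lane, with caps from (367,162) to (358,243). Next I'll look at the block.

```bash
python3 -m crank '[[50,-20,-10,0,0,0,1],[50,-20,-10,0,0,0,1],[50,-20,-10,0,0,0,1],[0,0,0,0,0,0,1],[0,0,0,0,0,0,1]]'
python3 - <<'E'
from h import *
s=bot.observe();p=cams.camera('wrist');save(p,'w6')
for t in('block','dish','amber','jar','tiers'):
    for d in finder.recognise(t,p)[:2]: print(t,round(d['conf'],2),np.round(d['extent']))
d=finder.outline_of('block',p)[0]
f=p['frame'].astype(int);e=np.array(d['extent']).astype(int)
cn=max(cv2.findContours(d['pixels'].astype(np.uint8),0,2)[0],key=cv2.contourArea);r=cv2.minAreaRect(cn);print(r,[np.round(ray(p,u,.028,s)[:2],4) for u in cv2.boxPoints(r)])
E
```

```text
clock: 26.2
tcp_pos: [0.4563, -0.0045, 0.3642]
tool_rot: [2.406, 2.02, -0.001]
force: [-0.0, 0.2, 0.4]
width: 0.0881
gripper_force: 0.0
block 0.74 [213.  60.  67.  42.]
dish 0.6 [278. 291.  34.  27.]
jar 0.68 [214.  62.  66.  43.]
jar 0.32 [375. 225.  25.  31.]
tiers 0.77 [300.   0. 160.  67.]
((246.55172729492188, 81.37930297851562), (21.5406551361084, 62.39362716674805), 68.19859313964844) [array([0.3753, 0.1459]), array([0.4714, 0.1624]), array([0.4786, 0.1323]), array([0.3807, 0.1148])]
```

View pics/w6.png

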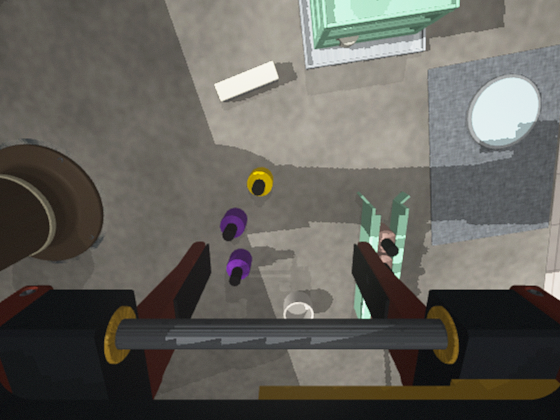

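The block is at (247,81), clear of everything, and its long axis is at about 0.175 rad. I'll turn the tool and grasp it across.

```bash
python3 -m crank '[[0,0,0,0,0,0.175,1],[0,0,0,0,0,0.175,1],[0,0,0,0,0,0.175,1],[0,0,0,0,0,0.175,1],[0,0,0,0,0,0.175,1],[0,0,0,0,0,0.175,1],[0,0,0,0,0,0.172,1],[0,0,0,0,0,0,1]]'
python3 - <<'E'
from h import *
go(.426,.1403,.010,.175-np.pi/2)
E
```

```text
clock: 27.55
tcp_pos: [0.4561, -0.0041, 0.3644]
tool_rot: [-3.129, -0.275, 0.0]
force: [-0.4, -0.7, -0.7]
width: 0.0879
gripper_force: 0.0
turn [-0.  0.  0.] shift mm [  -4.5 -147.5  354.4] tcp [ 0.4561 -0.0041  0.3644] t 27.6 w 0.0879 g 0.0
```

```bash
python3 -m crank '[[-4,-37,40,0,0,0,1],[0,-37,40,0,0,0,1],[0,-37,40,0,0,0,1],[0,-37,40,0,0,0,1],[0,0,45,0,0,0,0.75],[0,0,45,0,0,0,0.75],[0,0,45,0,0,0,0.75],[0,0,35,0,0,0,0.75],[0,0,15,0,0,0,0.75],[0,0,9,0,0,0,0.75],[0,0,0,0,0,0,0.75]]' 20
python3 -m crank '[[0,0,0,0,0,0,0],[0,0,0,0,0,0,0],[0,0,0,0,0,0,0],[0,0,0,0,0,0,0],[0,0,0,0,0,0,0]]'
python3 - <<'E'
from h import *
b=TH+.05*RY;go(b[0],b[1],.06,-.174-np.pi/2)
E
```

```text
clock: 28.92
tcp_pos: [0.4268, 0.1413, 0.0108]
tool_rot: [-3.129, -0.276, -0.001]
force: [-0.2, -0.3, 0.0]
width: 0.0657
gripper_force: 0.0
clock: 29.55
tcp_pos: [0.4266, 0.1411, 0.0106]
tool_rot: [3.129, 0.274, 0.0]
force: [-0.2, -1.0, 3.7]
width: 0.0277
gripper_force: 20.0
turn [ 0.    -0.     0.349] shift mm [239.2 151.9 -49.4] tcp [0.4266 0.1411 0.0106] t 29.6 w 0.0277 g 20.0
```

```bash
python3 -m crank '[[0,0,-30,0,0,0,0],[0,0,-40,0,0,0,0],[0,0,-40,0,0,0.175,0],[0,0,0,0,0,0.174,0],[40,25,0,0,0,0,0],[40,25,0,0,0,0,0],[40,25,0,0,0,0,0],[40,25,0,0,0,0,0],[40,25,0,0,0,0,0],[39,27,0,0,0,0,0],[0,0,0,0,0,0,0],[0,0,0,0,0,0,0]]'
python3 - <<'E'
from h import *
b=TH+.034*RY;go(b[0],b[1],.0105,-.174-np.pi/2)
s=bot.observe();p=cams.camera('wrist');save(p,'w7')
E
```

```text
clock: 31.05
tcp_pos: [0.6347, -0.0492, 0.1199]
tool_rot: [-3.129, 0.273, 0.002]
force: [-0.7, 0.7, -0.9]
width: 0.0278
gripper_force: 20.0
turn [-0.001  0.001  0.   ] shift mm [  1.2  16.5 109.4] tcp [ 0.6347 -0.0492  0.1199] t 31.1 w 0.0278 g 20.0
```

View pics/w7.png

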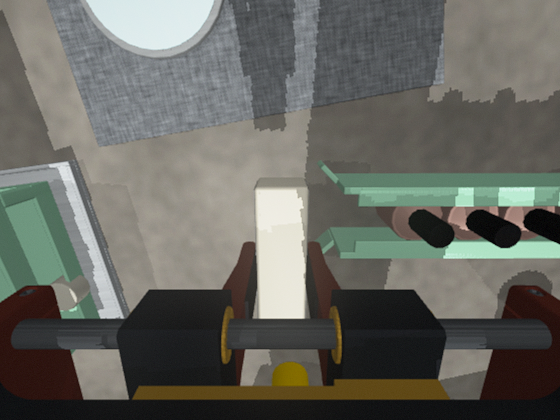

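```bash
python3 - <<'E'
from h import *
s=bot.observe();p=cams.camera('wrist')
for u,z in (((282,188),.137),((283,178),.109)):
    r=ray(p,u,z,s)[:2]-TH;print(np.round([r@RX,r@RY],4))
E
python3 -m crank '[[0,8,30,0,0,0,0],[0,8,30,0,0,0,0],[0,0,25,0,0,0,0],[0,0,15,0,0,0,0],[0,0,8,0,0,0,0],[0,0,0,0,0,0,0]]'
```

```text
[0.0475 0.0499]
[0.047  0.0492]
clock: 31.9
tcp_pos: [0.6327, -0.0652, 0.0126]
tool_rot: [-3.13, 0.272, 0.0]
force: [-0.5, 0.1, 0.4]
width: 0.0275
gripper_force: 20.0
```

```bash
python3 -m crank '[[1,3,1.5,0,0,0,0],[0,0,0,0,0,0,0],[0,0,0,0,0,0,0.5],[0,0,0,0,0,0,0.5],[0,0,0,0,0,0,0.5],[0,0,-20,0,0,0,0.5],[0,0,-40,0,0,0,0.5],[0,-20,-50,0,0,0,1],[0,-20,-50,0,0,0,1],[0,0,-50,0,0,0,1],[0,0,-50,0,0,0,1],[0,0,0,0,0,0,1]]'
python3 - <<'E'
from h import *
s=bot.observe();p=cams.camera('wrist');save(p,'w8')
print(np.round(s['tcp_pos'],3))
for t in('block','dish','amber','jar','tiers','rack'):
    for d in finder.outline_of(t,p)[:2]: print(t,round(d['conf'],2),np.round(d['extent']))
    if t=='block':
        d=finder.outline_of(t,p)[0];cn=max(cv2.findContours(d['pixels'].astype(np.uint8),0,2)[0],key=cv2.contourArea)
        for u in cv2.boxPoints(cv2.minAreaRect(cn)): r=ray(p,u,.028,s)[:2]-TH;print(np.round([r@RX,r@RY],4))
E
```

```text
clock: 33.4
tcp_pos: [0.6419, -0.0284, 0.2772]
tool_rot: [-3.129, 0.272, -0.014]
force: [0.0, 0.2, 0.3]
width: 0.0871
gripper_force: 0.0
[ 0.642 -0.028  0.277]
block 0.6 [299. 147.  23.  70.]
[0.0527 0.0485]
[0.0527 0.018 ]
[-0.0476  0.0142]
[-0.0476  0.0469]
dish 0.64 [441. 253.  53.  37.]
amber 0.73 [298. 145.  24.  70.]
amber 0.37 [ 46. 237.  66.  51.]
jar 0.85 [ 46. 239.  61.  47.]
tiers 0.86 [  1. 148. 188. 150.]
rack 0.89 [320. 152. 197.  54.]
```

View pics/w8.png

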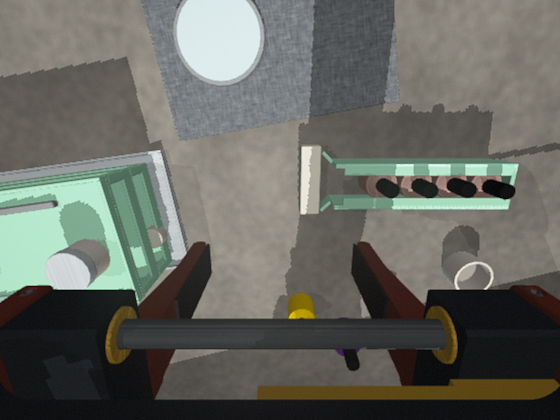

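The block at (311,180) lies square against the wing tips. Now I'll turn back and look at the tier for the dish target.

```bash
python3 -m crank '[[0,0,-15,0,0,-0.175,1],[0,0,-15,0,0,-0.175,1],[0,0,-15,0,0,-0.175,1],[0,0,-15,0,0,-0.175,1],[0,0,-15,0,0,-0.175,1],[0,0,-15,0,0,-0.175,1],[0,0,-15,0,0,-0.175,1],[0,0,-15,0,0,-0.175,1],[0,0,-20,0,0,-0.17,1],[40,-30,0,0,0,0,1],[40,-30,0,0,0,0,1],[0,0,0,0,0,0,1]]'
python3 -m crank '[[0,0,0,0,0,0,1],[0,0,0,0,0,0,1]]'
python3 - <<'E'
from h import *
s=bot.observe();p=cams.camera('wrist');save(p,'w9');print(np.round(s['tcp_pos'],4))
for t in('amber','jar','tiers','file','pusher'):
    for d in finder.recognise(t,p)[:2]:
        e=d['extent'];x0=ray(p,(e[0]+e[2]/2,e[1]+e[3]/2),Z,s);print(t,round(d['conf'],2),np.round(e),np.round(x0,3))
        if t in('amber','jar'): print(fit(t,[(p,e,s)],[x0[0],x0[1],0],False))
E
```

```text
clock: 35.3
tcp_pos: [0.5929, 0.0644, 0.4117]
tool_rot: [-2.4, -2.027, -0.001]
force: [0.5, -0.5, 0.1]
width: 0.0877
gripper_force: 0.0
clock: 35.55
tcp_pos: [0.5955, 0.0584, 0.4104]
tool_rot: [-2.409, -2.016, 0.001]
force: [-0.0, -0.0, 0.0]
width: 0.0878
gripper_force: 0.0
[0.5955 0.0584 0.4104]
jar 0.64 [248.  37.  38.  45.] [0.605 0.22  0.116]
(array([0.60533426, 0.21416236]), np.float64(1.192899771446946))
tiers 0.73 [212.   0. 130. 122.] [0.618 0.215 0.116]
file 0.7 [218.   1.  20.  49.] [0.561 0.27  0.116]
pusher 0.62 [312.   0.  11.  40.] [0.681 0.255 0.116]
```

View pics/w9.png

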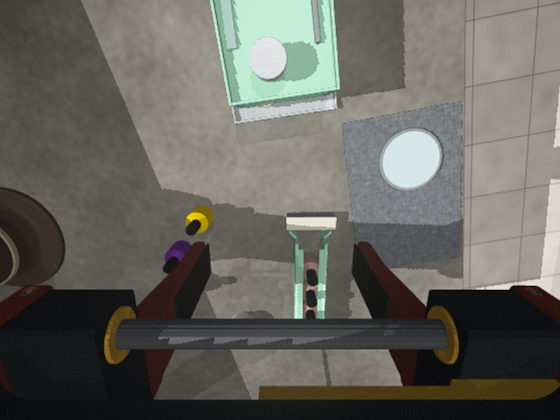

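The jar is at (267,58) but the amber bottle is out of frame, so I'll go 110 mm further.

```bash
python3 -m crank '[[40,0,0,0,0,0,1],[40,0,0,0,0,0,1],[40,0,0,0,0,0,1],[0,0,0,0,0,0,1],[0,0,0,0,0,0,1]]'
python3 - <<'E'
from h import *
s=bot.observe();p=cams.camera('wrist');P=[(cams.camera(n),None) for n in('top','scene')]
im=p['frame'].copy();Q={}
for t in('amber','jar'):
    for d in finder.outline_of(t,p)[:2]:
        e=d['extent'];x0=ray(p,(e[0]+e[2]/2,e[1]+e[3]/2),Z,s);q,m=fit(t,[(p,e,s)],[x0[0],x0[1],0],False);print(t,round(d['conf'],2),np.round(e),np.round(q,4),round(m,1));Q.setdefault(t,q)
    h=cv2.convexHull(proj(p,place(M[t],[*Q[t],0]),s).astype(np.int32));cv2.polylines(im,[h],True,(255,0,0),1)
a,j=Q['amber'],Q['jar'];print('mid',(a+j)/2,'dist',np.linalg.norm(a-j),'az',np.arctan2(*(a-j)[::-1]))
for d in finder.recognise('dish',P[0][0])[:2]:print(d['extent'],d['conf'],fit('dish',[(P[0][0],d['extent'],None)],[.44,-.29,0],False))
cv2.imwrite('pics/w10.png',im[:,:,::-1])
E
```

```text
clock: 36.48
tcp_pos: [0.616, 0.1774, 0.4108]
tool_rot: [2.407, 2.018, -0.001]
force: [-0.1, -0.3, 1.2]
width: 0.0878
gripper_force: 0.0Traceback (most recent call last):
  File "<stdin>", line 7, in <module>
KeyError: 'amber'
```

Run:
```python
from h import *
s=bot.observe();p=cams.camera('wrist');T=cams.camera('top')
save(p,'w10')
for t in('amber','jar','dish'):
    for d in finder.recognise(t,p)[:2]+finder.outline_of(t,p)[:2]:
        e=d['extent'];x0=ray(p,(e[0]+e[2]/2,e[1]+e[3]/2),Z,s);q,m=fit(t,[(p,e,s)],[x0[0],x0[1],0],False);print(t,round(d['conf'],2),np.round(e),np.round(q,4),round(m,1))
for d in finder.recognise('dish',T)[:2]:print(d['extent'],d['conf'],fit('dish',[(T,d['extent'],None)],[.44,-.29,0],False))
```

```text
amber 0.63 [242.   4.  33.  37.] [0.6245 0.3696] 11.2
amber 0.55 [242.   2.  33.  39.] [0.6249 0.3717] 10.4
jar 0.79 [252. 132.  34.  37.] [0.607  0.2151] 0.5
jar 0.65 [250. 132.  35.  35.] [0.6049 0.2173] 1.0
jar 0.33 [242.   0.  34.  40.] [0.6263 0.3728] 12.0
dish 0.61 [229. 352.  27.  32.] [ 0.441  -0.2904] 0.5
dish 0.87 [231. 354.  26.  31.] [ 0.4427 -0.2958] 1.1
[106.5, 167.3, 74.6, 15.8] 0.3 (array([0.57414797, 0.38480984]), np.float64(39.14974913556267))
```

View pics/w10.png

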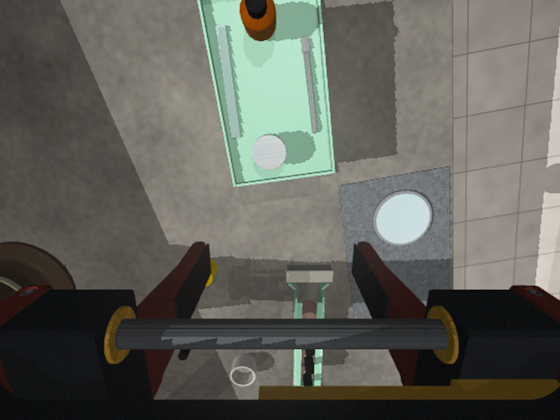

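Run:
```python
from h import *
s=bot.observe();p=cams.camera('wrist')
n=ray(p,(259,40.5),Z,s)[:2];c=pose(p,s)[0][:2];u=(n-c)/np.linalg.norm(n-c);a=n+.022*u
j=np.array([.6062,.2158]);d=a-j;print('amber',a,'dist',np.linalg.norm(d),'az',np.arctan2(d[1],d[0]));d/=np.linalg.norm(d);print('mid from jar',j+.085*d,'from amber',a-.085*d)
go(.4418,-.2925,.30,-.174)
```

```text
amber [0.61596901 0.38657765] dist 0.17105683463519117 az 1.513655506666543
mid from jar [0.61105433 0.30066127] from amber [0.61111468 0.30171638]
turn [-0.     0.    -0.001] shift mm [-493.5  -89.9  110.9] tcp [0.6158 0.178  0.4109] t 37.2 w 0.0877 g 0.0
```

```bash
python3 -m crank '[[-50,-9,0,0,0,0,1],[-50,-9,0,0,0,0,1],[-50,-9,0,0,0,0,1],[-50,-9,0,0,0,0,1],[-50,-9,0,0,0,0,1],[-50,-9,0,0,0,0,1],[-50,-9,10,0,0,0,1],[-50,-9,30,0,0,0,1],[-50,-9,35,0,0,0,1],[-44,-9,35,0,0,0,1],[0,0,0,0,0,0,1],[0,0,0,0,0,0,1]]'
python3 - <<'E'
from h import *
s=bot.observe();p=cams.camera('wrist');save(p,'w11')
for d in finder.recognise('dish',p)[:2]+finder.outline_of('dish',p)[:2]:
    e=d['extent'];q,m=fit('dish',[(p,e,s)],[.442,-.292,0],False);print(round(d['conf'],2),np.round(e),np.round(q,4),round(m,1));go(q[0],q[1],.014,-.174)
E
```

```text
clock: 38.67
tcp_pos: [0.4417, -0.2921, 0.3014]
tool_rot: [2.407, 2.019, 0.001]
force: [0.2, 0.2, 0.2]
width: 0.0877
gripper_force: 0.0
0.84 [259. 156.  43.  45.] [ 0.4409 -0.2969] 1.4
turn [0.002 0.001 0.001] shift mm [ -5.5  -0.5 288.1] tcp [ 0.4424 -0.2915  0.3021] t 38.8 w 0.0874 g 0.0
0.74 [259. 157.  42.  39.] [ 0.4409 -0.2946] 1.7
turn [0.002 0.001 0.001] shift mm [ -3.3  -0.9 288.1] tcp [ 0.4424 -0.2915  0.3021] t 38.8 w 0.0874 g 0.0
```

View pics/w11.png

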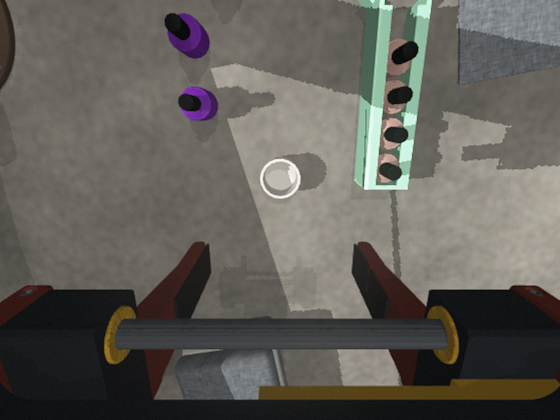

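The dish at (280,179) is centred between the fingers. Going down to grasp it.

```bash
python3 -m crank '[[-4,0,45,0,0,0,1],[0,0,45,0,0,0,1],[0,0,45,0,0,0,1],[0,0,45,0,0,0,1],[0,0,45,0,0,0,1],[0,0,35,0,0,0,1],[0,0,18,0,0,0,1],[0,0,8,0,0,0,1],[0,0,0,0,0,0,1],[0,0,0,0,0,0,0.5],[0,0,0,0,0,0,0.5],[0,0,0,0,0,0,0.5]]' 15
python3 -m crank '[[0,0,0,0,0,0,0.4],[0,0,0,0,0,0,0.4],[0,0,-40,0,0,0,0.4],[0,0,-50,0,0,0,0.4],[0,0,-50,0,0,0,0.4],[0,0,-50,0,0,0,0.4],[0,0,-50,0,0,0,0.4],[0,0,-30,0,0,0,0.4],[0,0,0,0,0,0,0.4]]'
python3 - <<'E'
from h import *
go(.611,.301,.29,-.057)
E
```

```text
clock: 40.33
tcp_pos: [0.4407, -0.2971, 0.0154]
tool_rot: [2.407, 2.018, 0.0]
force: [0.5, 0.1, -0.9]
width: 0.0612
gripper_force: 0.0
clock: 41.45
tcp_pos: [0.4414, -0.297, 0.2866]
tool_rot: [2.405, 2.016, 0.001]
force: [0.8, -0.9, -1.7]
width: 0.0582
gripper_force: 15.0
turn [ 0.003  0.002 -0.118] shift mm [606.7 135.2  -3.4] tcp [ 0.4414 -0.297   0.2866] t 41.5 w 0.0582 g 15.0
```

```bash
python3 -m crank '[[0,0,0,0,0,-0.118,0.4],[55,12,0,0,0,0,0.4],[55,12,0,0,0,0,0.4],[55,12,0,0,0,0,0.4],[55,12,0,0,0,0,0.4],[55,12,0,0,0,0,0.4],[55,12,0,0,0,0,0.4],[55,12,0,0,0,0,0.4],[55,12,0,0,0,0,0.4],[55,12,0,0,0,0,0.4],[55,12,0,0,0,0,0.4],[57,15,0,0,0,0,0.4]]'
python3 -m crank '[[0,0,0,0,0,0,0.4],[0,0,0,0,0,0,0.4]]'
python3 - <<'E'
from h import *
go(.611,.301,.1325,-.057)
s=bot.observe();p=cams.camera('wrist');save(p,'w12')
e=None
for d in finder.recognise('amber',p)[:1]+finder.recognise('jar',p)[:1]+finder.recognise('dish',p)[:1]: print(np.round(d['extent']),d['conf'])
E
```

```text
clock: 42.95
tcp_pos: [0.6099, 0.3027, 0.2823]
tool_rot: [2.284, 2.157, -0.005]
force: [1.0, -0.2, -1.1]
width: 0.0579
gripper_force: 15.0
clock: 43.2
tcp_pos: [0.6092, 0.3015, 0.2826]
tool_rot: [-2.282, -2.158, 0.005]
force: [0.0, -0.1, -1.5]
width: 0.0577
gripper_force: 15.0
turn [-0.002  0.002  0.001] shift mm [ -0.4   1.8 150.1] tcp [0.6092 0.3015 0.2826] t 43.2 w 0.0577 g 15.0
[271.  93.  47.  50.] 0.7
[224. 202. 112. 114.] 0.62
```

View pics/w12.png

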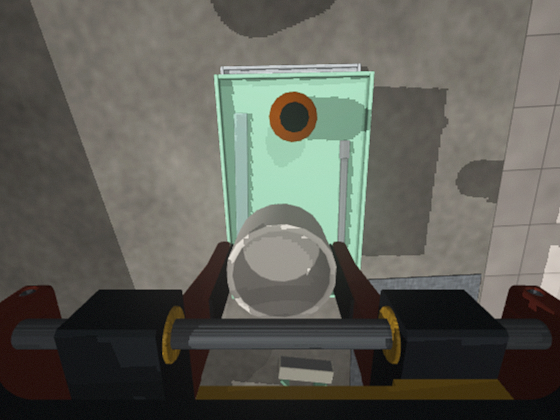

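The dish is held level, rim centre (281,271). The amber bottle at (293,118) is seen almost from straight above, so I'll measure it now.

Run:
```python
from h import *
s=bot.observe();p=cams.camera('wrist')
print(fit('amber',[(p,[271,93,47,50],s)],[.616,.386,0],False), 'cap',ray(p,(294,117),.198,s),'dish rim',ray(p,(281,270.5),.307,s))
a=ray(p,(294,117),.198,s)[:2];j=np.array([.6062,.2158]);print((a+j)/2,np.linalg.norm(a-j))
```

```text
(array([0.62807314, 0.37968023]), np.float64(0.4136262309686458)) cap [0.62631005 0.38118063 0.198     ] dish rim [0.61093765 0.30310368 0.307     ]
[0.61625502 0.29849032] 0.16659882457529923
```

```bash
python3 -m crank '[[-4,6,20,0,0,0,0.4],[0,0,30,0,0,0,0.4],[0,0,30,0,0,0,0.4],[0,0,30,0,0,0,0.4],[0,0,20,0,0,0,0.4],[0,0,10,0,0,0,0.4],[0,0,6,0,0,0,0.4],[0,0,2,0,0,0,0.4],[0,0,0,0,0,0,0.4]]'
python3 - <<'E'
from h import *
go(.6165,.298,.1315,-.057)
E
```

```text
clock: 44.58
tcp_pos: [0.6159, 0.2975, 0.1376]
tool_rot: [2.284, 2.157, 0.001]
force: [-0.2, -0.0, -1.7]
width: 0.0583
gripper_force: 15.0
turn [ 0.001 -0.     0.   ] shift mm [0.6 0.6 6.1] tcp [0.6159 0.2975 0.1376] t 44.6 w 0.0583 g 15.0
```

```bash
python3 -m crank '[[0,0,2,0,0,0,0.4],[0,0,2,0,0,0,0.4],[0,0,2,0,0,0,0.4],[0,0,0,0,0,0,0.4]]'
python3 -m crank '[[0,0,0,0,0,0,0.8],[0,0,0,0,0,0,0.8],[0,0,0,0,0,0,0.8],[0,0,-20,0,0,0,0.8],[0,0,-40,0,0,0,0.8],[0,0,-50,0,0,0,0.8],[0,0,-50,0,0,0,0.8],[-40,0,-40,0,0,0,0.8],[-40,0,-40,0,0,0,0.8],[-40,0,0,0,0,0,0.8],[0,0,0,0,0,0,0.8],[0,0,0,0,0,0,0.8]]'
python3 - <<'E'
from h import *
s=bot.observe();p=cams.camera('wrist');save(p,'w13');t=cams.camera('top');save(t,'top2')
print(np.round(s['tcp_pos'],3),s['clock'])
M['dish']=np.vstack([circ(.028,Z),circ(.03,Z+.04)])
for n in('dish','jar','amber'):
    for d in finder.outline_of(n,p)[:2]:
        e=d['extent'];x0=ray(p,(e[0]+e[2]/2,e[1]+e[3]/2),Z,s);q,m=fit(n,[(p,e,s)],[x0[0],x0[1],0],False);print(n,round(d['conf'],2),np.round(e),np.round(q,4),round(m,1))
E
```

```text
clock: 45.08
tcp_pos: [0.6157, 0.2977, 0.1315]
tool_rot: [-2.284, -2.157, -0.001]
force: [-1.3, 0.8, 2.0]
width: 0.0579
gripper_force: 15.0
clock: 46.58
tcp_pos: [0.6084, 0.1781, 0.3718]
tool_rot: [-2.283, -2.158, -0.001]
force: [0.4, 0.5, 0.2]
width: 0.0704
gripper_force: 0.0
[0.608 0.178 0.372] 46.575
dish 0.94 [255.  58.  50.  52.] [0.6142 0.2977] 1.0
jar 0.68 [259. 134.  38.  38.] [0.6069 0.2163] 1.6
amber 0.65 [268.   4.  38.  28.] [0.6251 0.3567] 24.7
amber 0.27 [260. 132.  36.  40.] [0.6084 0.2179] 1.2
```

View pics/w13.png

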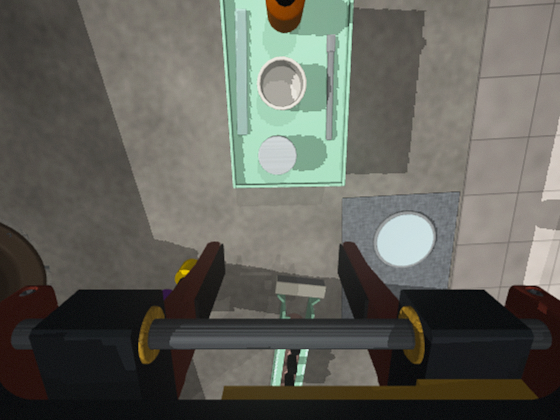

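The dish at (282,83) is in line between the amber bottle (285,10) and the jar (277,155). I've gone past the picture limit, viewing 17 instead of at most 14, so the last check of block and bottles will be numbers only.

```bash
python3 -m crank '[[-40,0,0,0,0,0,0.8],[-40,0,0,0,0,0,0.8],[-40,0,0,0,0,0,0.8],[-40,0,0,0,0,0,0.8],[0,-50,0,0,0,0,0.8],[0,-50,0,0,0,0,0.8],[0,-30,0,0,0,0,0.8],[0,0,0,0,0,0,0.8],[0,0,0,0,0,0,0.8]]'
python3 - <<'E'
from h import *
p,s=bottles()
for d in finder.outline_of('block',p)[:2]:
    cn=max(cv2.findContours(d['pixels'].astype(np.uint8),0,2)[0],key=cv2.contourArea);print('block',round(d['conf'],2))
    for u in cv2.boxPoints(cv2.minAreaRect(cn)): r=ray(p,u,.028,s)[:2]-TH;print(np.round([r@RX,r@RY],4))
E
```

```text
clock: 47.95
tcp_pos: [0.4706, 0.0249, 0.3712]
tool_rot: [2.284, 2.156, 0.001]
force: [-0.0, -0.7, 0.5]
width: 0.0701
gripper_force: 0.0
0.96 [241. 182.  27.  27.] [ 0.4212 -0.0221] rack [-0.216  0.04 ] 2.7 [243 223   0]
0.77 [207. 215.  26.  30.] [ 0.3527 -0.0825] rack [-0.273 -0.031] 2.8 [79 61 83]
0.6 [223. 256.  10.  37.] [ 0.3674 -0.1735] rack [-0.243 -0.118] 13.8 [ 79  41 106]
0.55 [363. 247.  13.  22.] [ 0.6171 -0.1449] rack [-0.002 -0.047] 15.1 [ 95 109  91]
block 0.89
[-0.0553  0.0154]
[-0.058   0.0517]
[0.0467 0.0518]
[0.0515 0.0153]
```

```bash
python3 -m crank '[[-40,0,0,0,0,0,0.8],[-40,0,0,0,0,0,0.8],[-50,0,0,0,0,0,0.8],[-50,0,0,0,0,0,0.8],[0,0,0,0,0,0,0.8],[0,0,0,0,0,0,0.8]]'
python3 - <<'E'
from h import *
p,s=bottles()
for d in finder.recognise('block',p)[:1]:
    e=d['extent'];print('block',round(d['conf'],2),np.round(e));
    for b in range(3):print(fit('block',[(p,e,s)],[*(TH+.031*RY),-.174],True))
E
```

```text
clock: 48.85
tcp_pos: [0.4601, -0.1539, 0.3707]
tool_rot: [-2.282, -2.157, -0.002]
force: [0.0, 0.1, -0.4]
width: 0.0704
gripper_force: 0.0
0.91 [207. 165.  23.  30.] [ 0.3525 -0.1703] rack [-0.258 -0.118] 5.1 [129  54 179]
0.89 [199. 118.  28.  32.] [ 0.3509 -0.0913] rack [-0.273 -0.04 ] 2.9 [ 88  37 123]
0.87 [361. 178.  23.  32.] [ 0.6128 -0.2101] rack [ 0.005 -0.112] 8.9 [151 125 113]
0.75 [234.  71.  30.  33.] [ 0.4176 -0.0234] rack [-0.22   0.038] 0.4 [100  83  26]
0.73 [364. 158.  24.  26.] [ 0.6176 -0.1685] rack [ 0.003 -0.07 ] 9.1 [148 189 163]
0.62 [355. 234.  12.  26.] [ 0.5913 -0.3033] rack [-0.    -0.207] 14.7 [212 251 235]
0.58 [355. 206.  21.  29.] [ 0.6035 -0.2577] rack [ 0.004 -0.16 ] 8.5 [143 126 113]
block 0.77 [349.  98.  64.  28.]
(array([ 0.63292595, -0.07327779, -0.22584877]), np.float64(1.91845388390783))
(array([ 0.63292595, -0.07327779, -0.22584877]), np.float64(1.91845388390783))
(array([ 0.63292595, -0.07327779, -0.22584877]), np.float64(1.91845388390783))
```

```bash
python3 -c "
from station import bot
print(bot.sign_off())"
```

```text
the job is handed in; nothing more can be done
None
```

I handed the job in, and the sign-off gave no verdict: by my last measurements all four pink bottles stand in the rack, the block closes its open end, and the dish is on the top tier between the amber bottle and the jar, but I viewed 17 pictures against the limit of 14.

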